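# Index a board under the pointer, then hold the camera mast up

### The arm

A 6-joint arm with a two-finger parallel gripper is mounted at the origin on the work surface. World frame = base frame: x ahead of the robot, y to its left, z up, the work surface at z = 0. Lengths are in m, angles in rad, forces in N, time in s.
With the tool pointing down it reaches from about 0.35 to 0.875 m from the base axis. Payload 4.2 kg.
Tool frame: the origin (TCP) lies at the very end of the fingers, on their centre line; the grasp point (between the pads) lies 19 mm behind it (manip.hold_point_z is the distance from the TCP to the grasp point, in m); y points along the fingers, x is the direction in which the jaws open and shut, and the axes are right-handed (so a half turn about y gives the same grasp; the last joint's range is limited). The gripper opens to 85 mm and grips with 20 to 120 N. Pads are 22 mm wide; open, the fingers measure 114 mm over their backs; the gripper's body (76 mm by 85 mm) begins 54 mm behind the grasp point. The pads swing forward as they close: fully open they stand 13 mm farther back than shut.
Start: joints at [-0.904, 0.385, 0.008, 0, -1.194, -0.259], TCP at [0.248, -0.574, 0.231] pointing down, gripper open.
Joint ranges: [-3.14, 3.14], [-1.21, 2.06], [-1.07, 1.41], [-3.16, 2.05], [-2.99, -0.16], [-3.1, 3.1]. Speed limits (rad/s): [2.79, 2.79, 3.14, 3.14, 3.14, 3.14].

### API

Orientations are given as a unit quaternion [w, x, y, z].
In Python, from cell import manip gives the robot as it stands.
- The arm moves only by the shell command python3 -m pendant 'ROWS' [OPENING] [FORCE]. ROWS is JSON, a list of rows, each an object of numbers: "tx", "ty", "tz": the shift along the world's x, y, z in cm; "roll": the turn about the world's z in degrees. A call has 1 to 5 rows; each row is the pose to reach, as a shift and turn from the pose commanded when the call began; what a row does not reach only later rows make up. A row lasts 1/10 s, in which the tool goes at most 50 mm and 8.59 degrees, less where a joint would pass 70% of its speed; a pose out of reach is approached as far as the arm can. A call with a gripper value outside its range is refused whole. OPENING is the closure in counts, from 0 (fully open) to 255 (shut), set as the call begins (- or left out, the last holds). The fingers move at their own pace and stop on an object; FORCE is the grip in N (left out, the last holds). Time passes only in rows, so rows that repeat a pose let the fingers close. It gives the time, the measured TCP pose, the force and the opening at its end, in the units of the state.
- manip.get_state(): the state, without advancing time (a new reading comes with each control period).
- manip.grab_frame(name): name is "scene" or "side" or "wrist"; returns a dict with "frame" (420x560x3 uint8, blue, green, red), "fx", "fy", "cx", "cy" (pixels), "position" and "rotation" of the camera in the world; the wrist camera has in their place "mount" (4x4, takes a point from camera to tool coordinates, whose origin is the TCP and whose axes are the tool frame's). Camera axes: x right, y up, looking along -z (the intrinsics and any distortion apply to the point x, -y, -z); pixel columns grow to the right and rows downward; lengths in m; the calibration is good to about 2 mm. A picture is of the moment at which its call begins: read the wrist's pose just before it. There is no depth.
- manip.finish_job(): hands the job in, once; it reports no verdict.
The state is a dict: "time": time; "qpos": joint angles; "qvel": joint speeds; "joint_efforts": joint torques, N m; "ee_pos": TCP position; "tool_rot": TCP orientation; "ft_force": force on the tool from outside, world axes, zero at the start; "ft_torque": the same for the moment, N m; "grip_width": opening from 0.0 (shut) to 1.0 (fully open).
Only numpy, scipy, OpenCV 4.12 (cv2) and the standard library are available. Lean on these libraries where they do the work, as an engineer would, in place of code of your own. Each camera call takes 0.05 s, during which the arm holds its last target.

### The job

Photograph the board on the inspection jig: by its upright post, slide the carrier until the round mark sits centred under the fixed pointer and pause there a second, then until the square mark sits centred under the pointer, pause there again and leave it there. Then squeeze the grip of the telescoping camera mast so that its side button is pressed in, pull it straight up past the first stop to the second stop at the end of its travel, and finish while still holding it up there, because it sinks back if let go. Do not push the other loose things on the bench about.

Things in the scene. Friction and masses are not known exactly. Their poses are not given: they have to be found in the camera images.
- jig: The inspection jig, fixed to the bench: a dark base plate 320 x 200 x 12 mm with two rails, an upright 22 x 30 mm at its +x end (97 mm high) and from it an arm 8 mm wide (top 95 mm above the bench) to the pointer. Origin: centre of the base's underside, on the bench, straight below the pointer. Its x axis points from the post end to the upright, y left, z up; its yaw varies up to 0.25 rad. The jig and the camera mast may have swapped sides
- pointer_tip (a point): The lower tip of the fixed needle pointer of the jig, 54 mm above the bench, 6 mm above the marks; axes as the jig's
- cross_slide (a joint): Travel of the carrier along the jig's x axis, m, -0.040 to 0.040; 2 N of friction, stays where it is left
- carrier (a joint): Travel of the carrier along the jig's y axis, m, -0.050 to 0.050; 2 N of friction, stays where it is left. Carrier: grey plate 175 x 130 mm with a green board, its top 44 mm above the bench
- post_grip (a point): Point on the axis of the upright black post by which the carrier is moved, 80 mm above the bench. Post: 20 mm in diameter (30 mm foot up to 50 mm above the bench), top 100 mm above the bench; a row of black jacks, 56 mm high above the bench, begins 32 mm from its axis on the +x side. Rigid with the marks; axes as the jig's. With both travels at 0 it is at jig x = -95 mm, y = 0
- mark_round (a point): Centre of the top of the round metal mark on the board, 18 mm in diameter, 48 mm above the bench. Seen from the post it lies 75 mm along the jig's x and 35 mm along its y. Moves with the carrier
- mark_square (a point): Centre of the top of the square metal mark on the board, 18 mm wide, 48 mm above the bench. Seen from the post it lies 115 mm along the jig's x and -30 mm along its y. Moves with the carrier
- mast_stand: The camera mast's fixed stand: steel foot 130 x 110 x 12 mm and a square tube 32 mm wide, top 145 mm above the bench. Origin: centre of the foot's underside. Its z points up along the tube, its +y to the side of the mast with the button, its -x to the side with the small dome camera; its yaw varies up to 0.45 rad. Carries the sliding mast
- mast (a joint): Lift of the mast, m: 0 stowed; first stop at 0.055, where a catch engages unless the button is held in; second stop, the end of travel, at 0.112, with no catch. Weight and a return spring pull it down with about 6 N. It is latched at 0 (2 mm of play) and cannot be pulled up unless the button is pressed in, and it stays free as long as the button is held in
- mast_grip (a point): Centre of the mast's black grip block at the top of the mast, 168 mm above the bench when stowed, rising with it. Block: 30 mm along the stand's x, 28 mm along its y, 42 mm high; axes as the stand's. Over block and button it is 34.5 mm wide along y with the button out, 29.5 mm with it in. The camera hangs from a bracket below the block, on the -x side, 90 mm out; the block's top, the mast's highest point, is 189 mm above the bench when stowed
- button_face (a point): Centre of the outer face of the grey latch button on the +y side of the grip block, at the height of its centre, 20.5 mm from its axis when out. Face 16 mm wide, 26 mm high
- latch_button (a joint): Travel of the latch button, m: 0 out, 0.005 fully in (towards -y of the stand), which takes 8 N; the latch is free from 0.004. Squeezing the grip block across the stand's y, one finger on the button and the other on the opposite face, with 20 to 40 N presses it in fully
- module_a: Bystander: loose plug-in metal module, 70 x 13.5 x 12 mm, lying flat; origin at its underside (about its middle)
- module_b: Bystander: a second such module, 70 x 13.5 x 12 mm; origin at its underside (about its middle)
- converter: Bystander: loose grey metal box with three ports, 70 x 95 x 26 mm; origin at its underside (about its middle)
- screwdriver: Bystander: loose screwdriver, 170 mm long, lying flat; origin at its underside (about its middle)
- tape_roll: Bystander: loose white tape roll lying flat, 60 mm across, 19 mm high; origin at its underside (about its middle)
- mug: Bystander: loose white mug, 76 mm across, 90 mm high; origin at its underside
- power_brick: Bystander: loose black power brick, 120 x 55 x 34 mm; origin at its underside (about its middle)

How it is judged:
On the way, in this order (a step that is already met when the one before it is completed fails the run):
1. the round mark is under the pointer (within 5 mm) and stays there 0.5 s (horizontal distance between mark_round and pointer_tip below 0.005 m), for 0.5 s.
2. the square mark is under the pointer (within 5 mm) and stays there 0.5 s (horizontal distance between mark_square and pointer_tip below 0.005 m), for 0.5 s.
3. the mast is pulled up to its second stop (within 6 mm) (value of joint mast above 0.106 m), for 0.2 s.
At the end, for the whole second after the job is handed in: The program has ended with the fingers still holding the mast (at least 2 N of contact), the mast at its second stop (lift over 106 mm of 112) and the square mark still within 5 mm of the point below the pointer's tip (horizontal distance between mark_square and pointer_tip below 0.005 m and value of joint mast above 0.106 m and contact force between the fingers and mast_stand above 2 N); the arm keeps its last pose, push and grip.
It fails at once if a loose bystander was pushed more than 30 mm (distance of any of module_a, module_b, converter, screwdriver, tape_roll, mug, power_brick from where it was at the start of the episode above 0.03 m).
It also fails if it takes over 58 s, if anything falls off the work surface, if the arm or the gripper's body presses on something with over 40 N, if the wrist force passes 120 N, or if a joint passes its speed limit or range.

## Working session

There is one attempt and no reset: what is moved stays moved. The work goes in short steps, Python scripts to look and compute and a shell command to move; the robot and the scene stay as the last step left them, time stands still between calls to the robot, and variables do not carry over. Pictures are saved under pics/ and viewed, and the job is handed in when it is done.

```bash
mkdir -p pics; ls
python3 - <<'E'
from cell import manip
import cv2
s=manip.get_state(); print({k:(v if not hasattr(v,'round') else v) for k,v in s.items()}); print(manip.hold_point_z)
for n in ("scene","side","wrist"):
    f=manip.grab_frame(n); cv2.imwrite(f"pics/{n}0.png",f["frame"]); print(n,{k:v for k,v in f.items() if k!="frame"})
E
```

```text
pics
{'time': 0.0, 'qpos': array([-9.04395035e-01,  3.85553058e-01,  6.64619857e-03, -5.06147676e-04,
       -1.19400747e+00, -2.58610128e-01]), 'qvel': array([-5.89996979e-05, -3.12131255e-04,  4.17773097e-04,  1.45069264e-04,
       -2.75981717e-03, -1.42724921e-03]), 'joint_efforts': array([ 9.89350929e-05, -3.92294669e+01,  1.88401634e+01,  4.18608695e+00,
       -4.65695135e-03, -9.37217322e-06]), 'ee_pos': array([ 0.24766081, -0.57320642,  0.23023061]), 'tool_rot': array([-0.38911202,  0.38779732,  0.59124421, -0.59045352]), 'ft_force': array([-0.53934079, -0.09471055,  0.31719697]), 'ft_torque': array([0.02553767, 0.01972244, 0.01803746]), 'grip_width': 1.0014954552793105}
0.0187
scene {'fx': 506.1355125850298, 'fy': 506.1355125850298, 'cx': 284.3715482802528, 'cy': 206.24413527838408, 'position': array([1.37351973, 0.1819234 , 1.34120106]), 'rotation': array([0.59247817, 0.17948455, 0.23100547, 0.75059402])}
side {'fx': 455.01652004381947, 'fy': 455.01652004381947, 'cx': 277.5751995477111, 'cy': 215.96334228916828, 'position': array([0.22142984, 0.7988072 , 0.8105619 ]), 'rotation': array([-0.18981811, -0.08486819,  0.43312557,  0.87702264])}
wrist {'fx': 329.17069100000407, 'fy': 329.17069100000407, 'cx': 280.72166297734225, 'cy': 204.24766988990643, 'mount': array([[ 9.99998500e-01, -5.07659733e-04,  1.65580722e-03,
        -3.37774868e-04],
       [ 1.73176233e-03,  2.81856910e-01, -9.59454889e-01,
        -1.42855129e-01],
       [ 2.03759073e-05,  9.59456317e-01,  2.81857366e-01,
         7.17801462e-02],
       [ 0.00000000e+00,  0.00000000e+00,  0.00000000e+00,
         1.00000000e+00]])}
```

View pics/scene0.png

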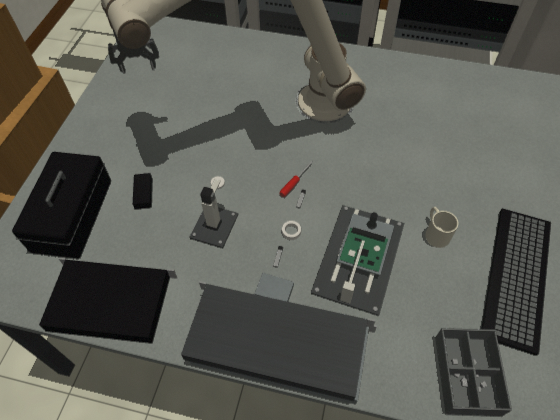

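View pics/side0.png

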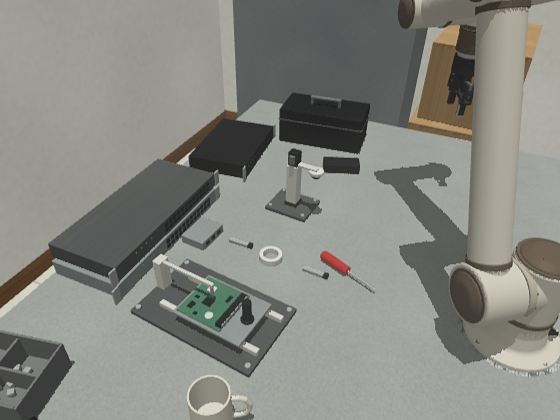

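View pics/wrist0.png

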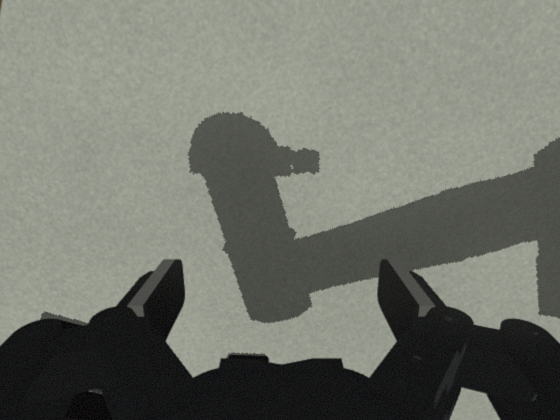

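```bash
cat > h.py <<'E'
import numpy as np, cv2
from scipy.spatial.transform import Rotation as R
from cell import manip
def rot(q): return R.from_quat([q[1],q[2],q[3],q[0]]).as_matrix()
def ray(f,u,v,T=None):
    d=np.array([(u-f["cx"])/f["fx"],-(v-f["cy"])/f["fy"],-1.])
    if T is None: return np.array(f["position"]),rot(f["rotation"])@d
    return T[:3,3],T[:3,:3]@d
def onz(f,u,v,z,T=None):
    p,d=ray(f,u,v,T); return p+d*(z-p[2])/d[2]
def tri(r):
    A=0;b=0
    for p,d in r:
        d=d/np.linalg.norm(d);M=np.eye(3)-np.outer(d,d);A=A+M;b=b+M@p
    x=np.linalg.solve(A,b); return x,[float(np.linalg.norm((np.eye(3)-np.outer(d,d)/(d@d))@(x-p))) for p,d in r]
def proj(f,X,T=None):
    if T is None: p,M=np.array(f["position"]),rot(f["rotation"])
    else: p,M=T[:3,3],T[:3,:3]
    c=M.T@(np.asarray(X)-p); return np.array([f["cx"]+f["fx"]*c[0]/-c[2], f["cy"]-f["fy"]*c[1]/-c[2]])
def wristT(s,f):
    T=np.eye(4);T[:3,:3]=rot(s["tool_rot"]);T[:3,3]=s["ee_pos"]; return T@f["mount"]
def crop(img,x,y,w,h,k,name):
    cv2.imwrite(name,cv2.resize(img[y:y+h,x:x+w],None,fx=k,fy=k,interpolation=cv2.INTER_CUBIC))
E
python3 - <<'E'
from h import *
a=cv2.imread("pics/scene0.png");b=cv2.imread("pics/side0.png")
crop(a,300,195,120,120,5,"pics/sj.png");crop(a,180,165,70,85,7,"pics/sm.png")
crop(b,125,245,180,125,4,"pics/dj.png");crop(b,255,140,80,85,7,"pics/dm.png")
s=manip.get_state();print(rot(s["tool_rot"]))
E
```

```text
[[-3.96473104e-01 -8.20076128e-04 -9.18045971e-01]
 [ 9.18044676e-01  1.54853049e-03 -3.96473927e-01]
 [ 1.74676098e-03 -9.99998465e-01  1.38915835e-04]]
```

View pics/sj.png

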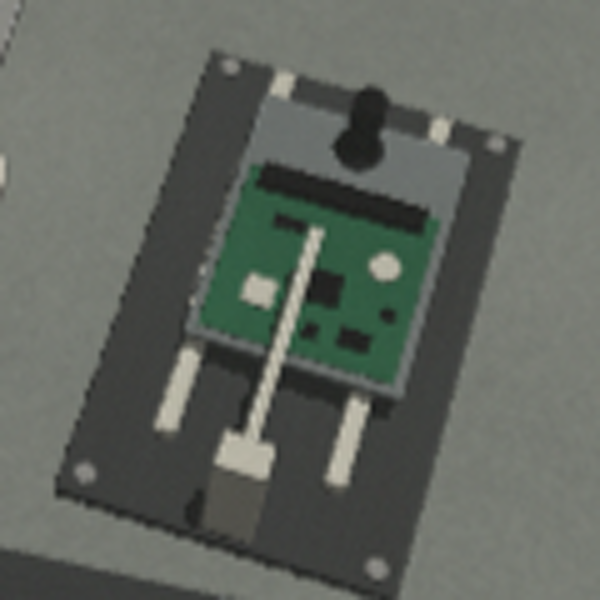

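View pics/sm.png

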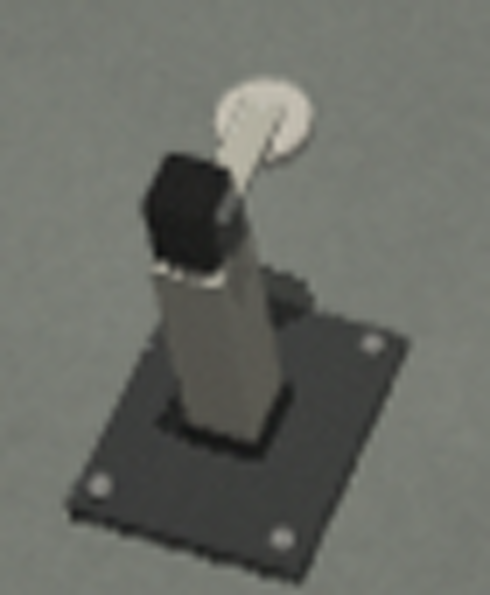

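View pics/dj.png

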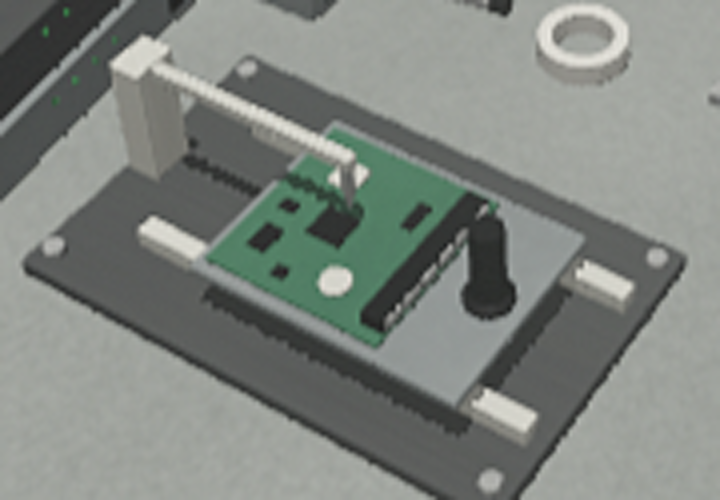

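View pics/dm.png

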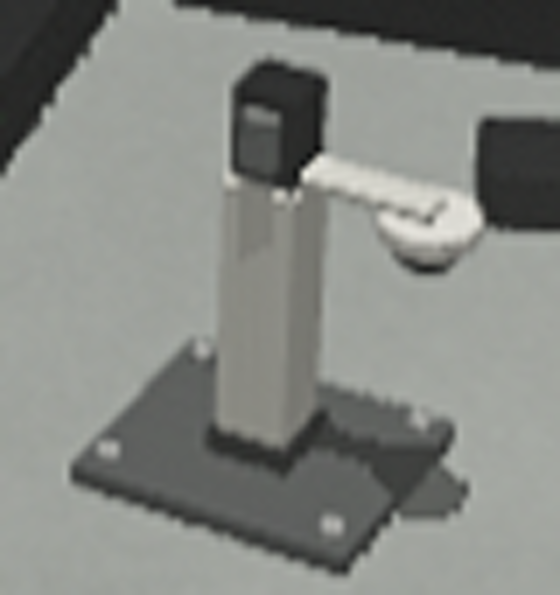

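```bash
cat > m1.py <<'E'
from h import *
fs=manip.grab_frame("scene");fd=manip.grab_frame("side")
def c(x,y,ox,oy,k): return ((x+.5)/k-.5+ox,(y+.5)/k-.5+oy)
S=lambda x,y:c(x,y,300,195,5); D=lambda x,y:c(x,y,125,245,4)
SM=lambda x,y:c(x,y,180,165,7); DM=lambda x,y:c(x,y,255,140,7)
np.set_printoptions(precision=4,suppress=True)
for nm,f,C,pts in (("js",fs,S,[(231,67),(497,145),(85,473),(377,568)]),("jd",fd,D,[(657,257),(491,481),(247,67),(53,247)]),
  ("ms",fs,SM,[(372,343),(100,486),(282,538)]),("md",fd,DM,[(420,418),(203,349),(332,525),(109,448)])):
    P=np.array([onz(f,*C(*p),.012)for p in pts]);print(nm);print(P[:,:2]);
    if nm[0]=='j': d=P[2]-P[0]+P[3]-P[1];print("ctr",P.mean(0),"yaw",np.arctan2(d[1],d[0]))
    if nm=='md': print("ctr",P.mean(0))
    from itertools import combinations
    print([round(float(np.linalg.norm(a-b)),4) for a,b in combinations(P,2)])
for nm,a,b in (("round",(385,267),(336,281)),("square",(260,290),(350,175)),("posttop",(371,97),(487,225)),("ptr",(316,232),(348,207))):
    print(nm,tri([ray(fs,*S(*a)),ray(fd,*D(*b))]))
    if nm in("round","square"): print(onz(fs,*S(*a),.048),onz(fd,*D(*b),.048))
    if nm=="posttop": print(onz(fs,*S(*a),.1),onz(fd,*D(*b),.1))
# mast block top corners
print("block scene top",[onz(fs,*SM(*p),.189) for p in [(172,153),(234,178),(208,270),(147,210)]])
print("block side top",[onz(fd,*DM(*p),.189) for p in [(265,60),(328,75),(296,100),(232,88)]])
print("button ctr at z.168 side",onz(fd,*DM(262,138),.168))
E
python3 m1.py
```

```text
js
[[0.4642 0.1573]
 [0.4836 0.327 ]
 [0.7588 0.123 ]
 [0.7775 0.2927]]
ctr [0.621 0.225 0.012] yaw -0.11607206346151519
[0.1709, 0.2966, 0.3414, 0.3426, 0.2959, 0.1708]
jd
[[0.4673 0.1523]
 [0.4865 0.3222]
 [0.7639 0.1175]
 [0.7819 0.2893]]
ctr [0.6249 0.2203 0.012 ] yaw -0.11387010561213996
[0.1709, 0.2987, 0.3431, 0.3448, 0.2972, 0.1728]
ms
[[ 0.5668 -0.1845]
 [ 0.6659 -0.2786]
 [ 0.6725 -0.1932]]
[0.1366, 0.106, 0.0856]
md
[[ 0.5635 -0.276 ]
 [ 0.6694 -0.2845]
 [ 0.57   -0.189 ]
 [ 0.6759 -0.1988]]
ctr [ 0.6197 -0.2371  0.012 ]
[0.1062, 0.0873, 0.1364, 0.1378, 0.0859, 0.1063]
round (array([0.6061, 0.2685, 0.0472]), [0.0004714211793105816, 0.0004714211793104826])
[0.6069 0.2688 0.048 ] [0.6055 0.2686 0.048 ]
square (array([0.6382, 0.1997, 0.048 ]), [0.0008132541527652332, 0.0008132541527651652])
[0.6388 0.2004 0.048 ] [0.6379 0.1989 0.048 ]
posttop (array([0.5273, 0.2419, 0.1015]), [0.00012705796962381838, 0.00012705796962392485])
[0.5264 0.2421 0.1   ] [0.5279 0.2406 0.1   ]
ptr (array([0.6117, 0.2307, 0.0709]), [0.006938473563068055, 0.006938473563067653])
block scene top [array([ 0.6051, -0.2407,  0.189 ]), array([ 0.6112, -0.2125,  0.189 ]), array([ 0.6562, -0.2086,  0.189 ]), array([ 0.6342, -0.2414,  0.189 ])]
block side top [array([ 0.6285, -0.2414,  0.189 ]), array([ 0.6015, -0.2411,  0.189 ]), array([ 0.6055, -0.2174,  0.189 ]), array([ 0.6317, -0.2153,  0.189 ])]
button ctr at z.168 side [ 0.6194 -0.2183  0.168 ]
```

```bash
python3 -m pendant '[{"tx":1.5,"ty":4.5,"roll":-4},{"tx":3,"ty":9,"roll":-8},{"tx":4.5,"ty":13.5,"roll":-12},{"tx":6,"ty":18,"roll":-16},{"tx":7.5,"ty":22.5,"roll":-20}]' 0 40
python3 -m pendant '[{"tx":1.5,"ty":4.5,"roll":-2},{"tx":3,"ty":9,"roll":-4},{"tx":4.5,"ty":13.5,"roll":-6},{"tx":6,"ty":18,"roll":-8},{"tx":7.5,"ty":22.5,"roll":-10}]'
```

```text
schema error: expected keys tx, ty, tz, roll
schema error: expected keys tx, ty, tz, roll
```

All four keys are required in each row.

```bash
python3 -m pendant '[{"tx":1.5,"ty":4.5,"tz":0,"roll":-4},{"tx":3,"ty":9,"tz":0,"roll":-8},{"tx":4.5,"ty":13.5,"tz":0,"roll":-12},{"tx":6,"ty":18,"tz":0,"roll":-16},{"tx":7.5,"ty":22.5,"tz":0,"roll":-20}]' 0 40
python3 -c "
from h import *
print(rot(manip.get_state()['tool_rot']))"
```

```text
time: 0.75
ee_pos: [0.323, -0.347, 0.2313]
tool_rot: [-0.486, 0.486, 0.514, -0.514]
ft_force: [1.5, -0.5, 0.2]
grip_width: 1.0
[[-5.53288323e-02  2.72357046e-04 -9.98468150e-01]
 [ 9.98468181e-01 -9.45173792e-05 -5.53288598e-02]
 [-1.09441798e-04 -9.99999958e-01 -2.66710308e-04]]
```

```bash
python3 -m pendant '[{"tx":1.5,"ty":4.6,"tz":0,"roll":-2},{"tx":3,"ty":9.2,"tz":0,"roll":-4},{"tx":4.5,"ty":13.8,"tz":0,"roll":-6},{"tx":6,"ty":18.4,"tz":0,"roll":-8},{"tx":7.5,"ty":23,"tz":0,"roll":-10}]'
python3 -m pendant '[{"tx":1.5,"ty":4.6,"tz":0,"roll":0},{"tx":3,"ty":9.2,"tz":0,"roll":0},{"tx":4.5,"ty":13.8,"tz":0,"roll":0},{"tx":6,"ty":18.4,"tz":0,"roll":0},{"tx":7.5,"ty":23,"tz":0,"roll":0}]'
python3 -m pendant '[{"tx":1.5,"ty":4,"tz":0,"roll":0},{"tx":3,"ty":8,"tz":0,"roll":0},{"tx":4,"ty":11.5,"tz":0,"roll":0},{"tx":4,"ty":11.5,"tz":0,"roll":0},{"tx":4,"ty":11.5,"tz":0,"roll":0}]'
python3 - <<'E'
from h import *
s=manip.get_state();f=manip.grab_frame("wrist");print(s["ee_pos"],rot(s["tool_rot"])[:,0])
import pickle;pickle.dump((s,f),open("w1.pkl","wb"))
cv2.imwrite("pics/w1.png",f["frame"])
E
```

```text
time: 1.25
ee_pos: [0.398, -0.1168, 0.2317]
tool_rot: [-0.528, 0.529, 0.47, -0.47]
ft_force: [1.2, -0.5, 0.2]
grip_width: 1.0
time: 1.75
ee_pos: [0.473, 0.1134, 0.2316]
tool_rot: [-0.528, 0.528, 0.471, -0.47]
ft_force: [0.2, -0.3, 0.1]
grip_width: 0.997
time: 2.25
ee_pos: [0.5126, 0.2268, 0.2306]
tool_rot: [0.528, -0.528, -0.47, 0.471]
ft_force: [-0.7, -0.6, -0.4]
grip_width: 0.999
[0.51257468 0.22677017 0.23060756] [ 1.14415622e-01  9.93432513e-01 -9.53207760e-04]
```

View pics/w1.png

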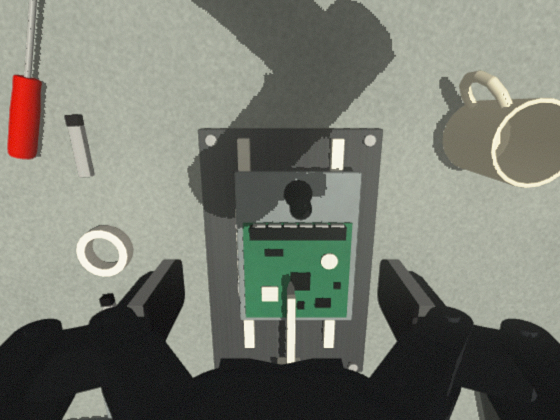

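Run:
```python
from h import *
a=cv2.imread("pics/w1.png");crop(a,195,120,190,260,3,"pics/w1c.png") if 0 else crop(a,230,165,135,135,5,"pics/w1c.png")
```

```text
(no output)
```

View pics/w1c.png

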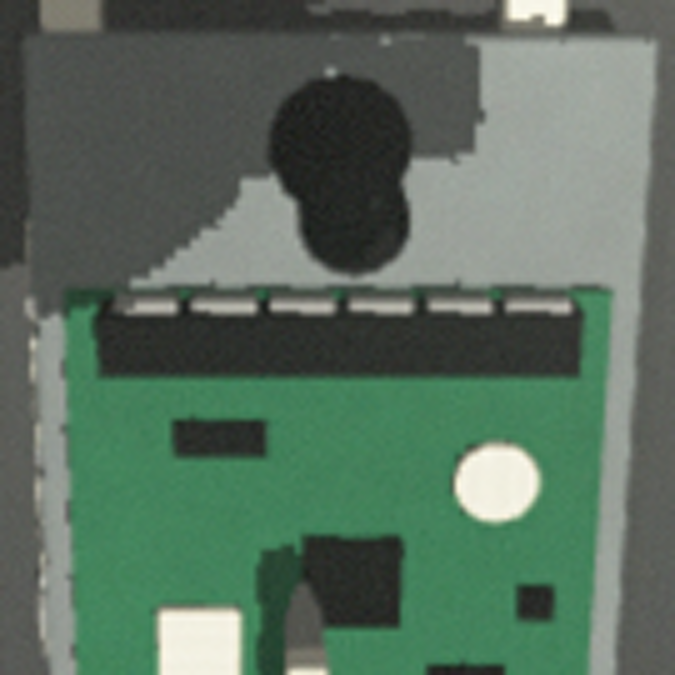

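```bash
cat > m2.py <<'E'
from h import *
import pickle
s,f=pickle.load(open("w1.pkl","rb"));T=wristT(s,f)
np.set_printoptions(precision=4,suppress=True)
C=lambda x,y:((x+.5)/5-.5+230,(y+.5)/5-.5+165)
g=f["frame"]; m=(g.min(2)>180).astype(np.uint8)
n,l,st,ce=cv2.connectedComponentsWithStats(m)
for i in range(1,n):
    if 30<st[i,4]<600 and 220<ce[i,0]<360: print(st[i],ce[i],onz(f,*ce[i],.048,T))
print("post",onz(f,*C(355,219),.1,T),"tip",onz(f,*C(305,585),.054,T),"foot",onz(f,*C(340,147),.05,T))
for u,v in ((210,141),(370,141)): print("screw",onz(f,u,v,.012,T))
E
python3 m2.py
```

```text
[332 139  12  31 338] [337.429  153.4379] [0.4909 0.2845 0.048 ]
[321 254  17  15 188] [328.8245 261.2287] [0.6064 0.2675 0.048 ]
[262 287  16  14 222] [269.5    293.5586] [0.6385 0.1986 0.048 ]
[287 299   8  64 484] [290.6281 331.0062] [0.6902 0.2169 0.048 ]
[244 320  10  28 265] [248.7208 333.1811] [0.6877 0.168  0.048 ]
[324 320  11  28 265] [328.6604 333.5547] [0.6986 0.2605 0.048 ]
post [0.527  0.2416 0.1   ] tip [0.6229 0.2239 0.054 ] foot [0.527  0.2413 0.05  ]
screw [0.4672 0.1537 0.012 ]
screw [0.487  0.3259 0.012 ]
```

```bash
python3 -m pendant '[{"tx":1.4,"ty":1.5,"tz":-2,"roll":0},{"tx":1.4,"ty":1.5,"tz":-6,"roll":0},{"tx":1.4,"ty":1.5,"tz":-10,"roll":0},{"tx":1.4,"ty":1.5,"tz":-14,"roll":0},{"tx":1.4,"ty":1.5,"tz":-16.8,"roll":0}]'
python3 -m pendant '[{"tx":0,"ty":0,"tz":0,"roll":0},{"tx":0,"ty":0,"tz":0,"roll":0},{"tx":0,"ty":0,"tz":0,"roll":0},{"tx":0,"ty":0,"tz":0,"roll":0},{"tx":0,"ty":0,"tz":0,"roll":0}]' 255 40
python3 -m pendant '[{"tx":0,"ty":0,"tz":0,"roll":0},{"tx":0,"ty":0,"tz":0,"roll":0},{"tx":0,"ty":0,"tz":0,"roll":0},{"tx":0,"ty":0,"tz":0,"roll":0},{"tx":0,"ty":0,"tz":0,"roll":0}]'
python3 - <<'E'
from h import *
s=manip.get_state();f=manip.grab_frame("wrist");print(s["ee_pos"],s["ft_force"])
cv2.imwrite("pics/w2.png",f["frame"])
E
```

```text
time: 2.8
ee_pos: [0.5256, 0.2391, 0.0613]
tool_rot: [0.529, -0.528, -0.469, 0.471]
ft_force: [0.2, 0.1, 0.6]
grip_width: 0.998
time: 3.3
ee_pos: [0.5278, 0.2419, 0.0654]
tool_rot: [-0.528, 0.528, 0.472, -0.469]
ft_force: [-0.5, -1.1, 2.4]
grip_width: 0.211
time: 3.8
ee_pos: [0.5277, 0.2419, 0.0653]
tool_rot: [-0.528, 0.528, 0.471, -0.469]
ft_force: [-1.8, -0.0, 6.1]
grip_width: 0.213
[0.52773332 0.24187997 0.06530072] [-1.79477431 -0.03470874  6.08817075]
```

View pics/w2.png

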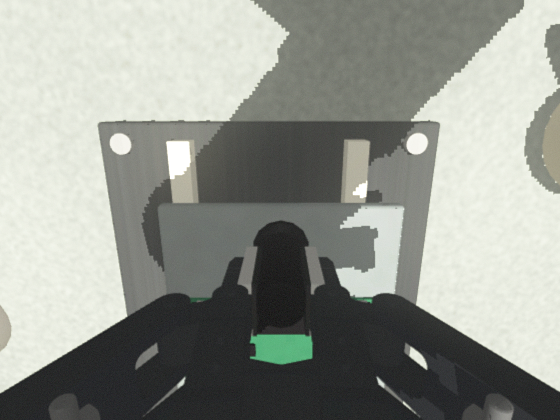

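```bash
python3 -m pendant '[{"tx":0.4,"ty":-1.1,"tz":0,"roll":0},{"tx":0.8,"ty":-2.2,"tz":0,"roll":0},{"tx":1.2,"ty":-3.3,"tz":0,"roll":0},{"tx":1.65,"ty":-4.4,"tz":0,"roll":0},{"tx":1.65,"ty":-4.4,"tz":0,"roll":0}]'
python3 -m pendant '[{"tx":0,"ty":0,"tz":0,"roll":0},{"tx":0,"ty":0,"tz":0,"roll":0}]'
python3 - <<'E'
from h import *
a=manip.grab_frame("scene");b=manip.grab_frame("side")
import pickle;pickle.dump((a,b),open("v3.pkl","wb"))
A=cv2.resize(a["frame"][215:305,310:400],None,fx=6,fy=6,interpolation=cv2.INTER_CUBIC)[:, :400]
crop(a["frame"],310,205,110,95,6,"pics/s3.png");crop(b["frame"],125,245,180,125,4,"pics/d3.png")
E
```

```text
time: 4.35
ee_pos: [0.5452, 0.1971, 0.0653]
tool_rot: [-0.528, 0.529, 0.472, -0.469]
ft_force: [1.5, -1.8, 3.5]
grip_width: 0.214
time: 4.55
ee_pos: [0.5452, 0.1976, 0.0653]
tool_rot: [-0.527, 0.529, 0.472, -0.469]
ft_force: [1.1, -2.3, 6.3]
grip_width: 0.215
```

View pics/s3.png

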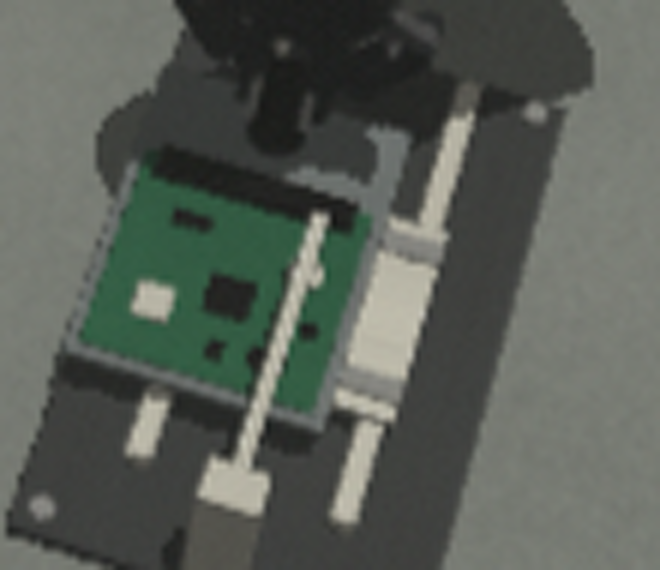

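View pics/d3.png

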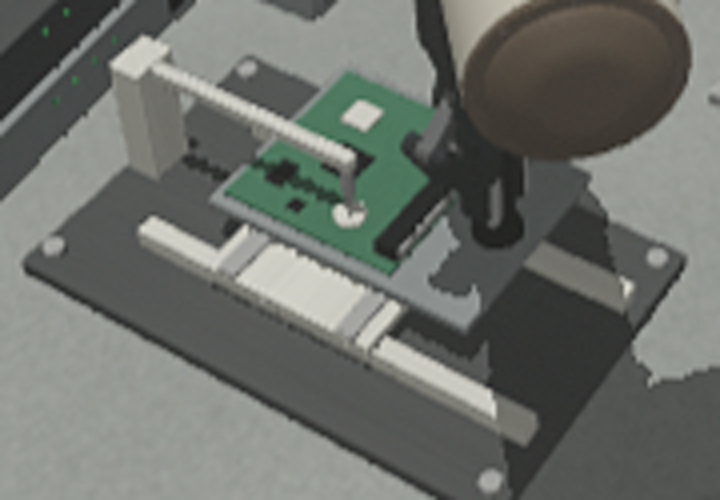

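Run:
```python
from h import *
import pickle
np.set_printoptions(precision=4,suppress=True)
a,b=pickle.load(open("v3.pkl","rb"))
c=lambda x,y,ox,oy,k:((x+.5)/k-.5+ox,(y+.5)/k-.5+oy)
A=onz(a,*c(154,300,310,205,6),.048);B=onz(b,*c(362,116,125,245,4),.048)
print(A,B,"round~",(A+B)/2+[-.0323,.0692,0])
print("round side",onz(b,*c(350,215,125,245,4),.048),"tip side",onz(b,*c(348,209,125,245,4),.054))
p=proj(b,[.6229,.2235,.054]);print((p-[125,245]+.5)*4-.5)
```

```text
[0.6562 0.1554 0.048 ] [0.6555 0.1552 0.048 ] round~ [0.6236 0.2245 0.048 ]
round side [0.6226 0.225  0.048 ] tip side [0.6226 0.2262 0.054 ]
[350.0559 205.5475]
```

```bash
python3 -m pendant '[{"tx":0,"ty":0,"tz":0,"roll":0},{"tx":0,"ty":0,"tz":0,"roll":0},{"tx":0,"ty":0,"tz":0,"roll":0},{"tx":0,"ty":0,"tz":0,"roll":0},{"tx":0,"ty":0,"tz":0,"roll":0}]'
python3 -m pendant '[{"tx":0,"ty":0,"tz":0,"roll":0},{"tx":0,"ty":0,"tz":0,"roll":0},{"tx":0,"ty":0,"tz":0,"roll":0},{"tx":0,"ty":0,"tz":0,"roll":0},{"tx":0,"ty":0,"tz":0,"roll":0}]'
python3 -m pendant '[{"tx":-0.8,"ty":1.7,"tz":0,"roll":0},{"tx":-1.6,"ty":3.4,"tz":0,"roll":0},{"tx":-2.4,"ty":5.1,"tz":0,"roll":0},{"tx":-3.3,"ty":6.9,"tz":0,"roll":0},{"tx":-3.3,"ty":6.9,"tz":0,"roll":0}]'
python3 -m pendant '[{"tx":0,"ty":0,"tz":0,"roll":0},{"tx":0,"ty":0,"tz":0,"roll":0},{"tx":0,"ty":0,"tz":0,"roll":0},{"tx":0,"ty":0,"tz":0,"roll":0},{"tx":0,"ty":0,"tz":0,"roll":0}]'
python3 - <<'E'
from h import *
a=manip.grab_frame("scene");b=manip.grab_frame("side")
import pickle;pickle.dump((a,b),open("v4.pkl","wb"))
crop(a["frame"],310,205,110,95,6,"pics/s4.png");crop(b["frame"],125,245,180,125,4,"pics/d4.png")
E
```

```text
time: 5.15
ee_pos: [0.5452, 0.1977, 0.0653]
tool_rot: [-0.527, 0.529, 0.472, -0.469]
ft_force: [1.5, -0.5, 6.1]
grip_width: 0.215
time: 5.65
ee_pos: [0.5451, 0.1977, 0.0653]
tool_rot: [-0.527, 0.529, 0.472, -0.469]
ft_force: [1.1, -2.9, 5.7]
grip_width: 0.215
time: 6.15
ee_pos: [0.5109, 0.2692, 0.0653]
tool_rot: [-0.527, 0.527, 0.473, -0.469]
ft_force: [-1.5, 2.8, 6.5]
grip_width: 0.217
time: 6.65
ee_pos: [0.5114, 0.2681, 0.0653]
tool_rot: [-0.528, 0.528, 0.472, -0.469]
ft_force: [-1.9, 1.8, 5.7]
grip_width: 0.215
```

View pics/s4.png

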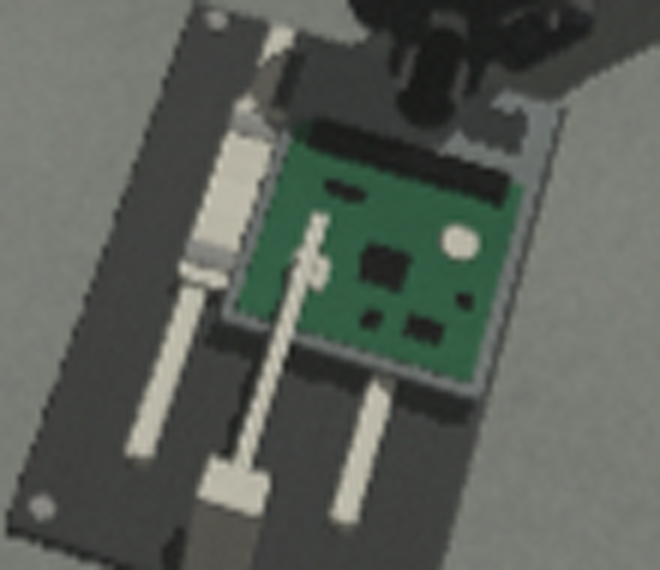

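View pics/d4.png

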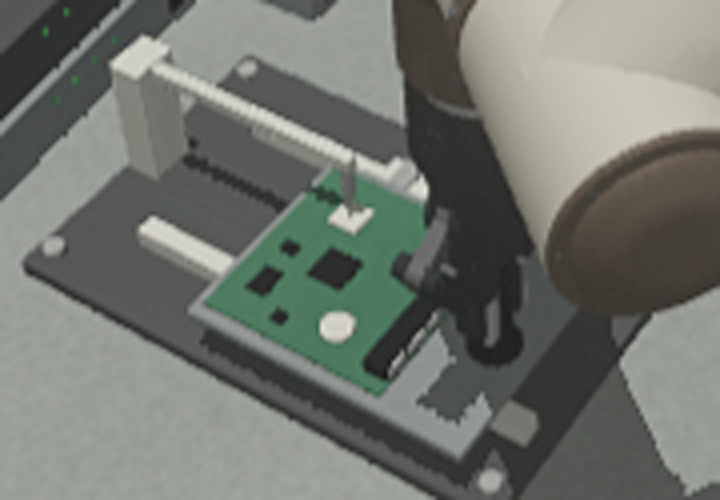

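Run:
```python
from h import *
import pickle
np.set_printoptions(precision=4,suppress=True)
a,b=pickle.load(open("v4.pkl","rb"))
c=lambda x,y,ox,oy,k:((x+.5)/k-.5+ox,(y+.5)/k-.5+oy)
A=onz(a,*c(460,242,310,205,6),.048);B=onz(b,*c(337,326,125,245,4),.048)
print(A,B,"square~",(A+B)/2+[.0323,-.0692,0])
print("square side",onz(b,*c(351,218,125,245,4),.048))
```

```text
[0.5901 0.2949 0.048 ] [0.5896 0.2942 0.048 ] square~ [0.6221 0.2254 0.048 ]
square side [0.6209 0.2267 0.048 ]
```

```bash
python3 -m pendant '[{"tx":0.1,"ty":-0.15,"tz":0,"roll":0},{"tx":0.1,"ty":-0.15,"tz":0,"roll":0},{"tx":0.1,"ty":-0.15,"tz":0,"roll":0},{"tx":0.1,"ty":-0.15,"tz":0,"roll":0},{"tx":0.1,"ty":-0.15,"tz":0,"roll":0}]'
python3 -m pendant '[{"tx":0,"ty":0,"tz":0,"roll":0},{"tx":0,"ty":0,"tz":0,"roll":0},{"tx":0,"ty":0,"tz":0,"roll":0},{"tx":0,"ty":0,"tz":0,"roll":0},{"tx":0,"ty":0,"tz":0,"roll":0}]'
python3 -m pendant '[{"tx":0,"ty":0,"tz":0,"roll":0},{"tx":0,"ty":0,"tz":0,"roll":0},{"tx":0,"ty":0,"tz":0,"roll":0},{"tx":0,"ty":0,"tz":0,"roll":0},{"tx":0,"ty":0,"tz":0,"roll":0}]' 0 20
python3 -m pendant '[{"tx":0,"ty":0,"tz":0,"roll":0},{"tx":0,"ty":0,"tz":2,"roll":0},{"tx":0,"ty":0,"tz":5,"roll":0},{"tx":0,"ty":0,"tz":9,"roll":0},{"tx":0,"ty":0,"tz":13,"roll":0}]'
python3 -m pendant '[{"tx":-1,"ty":0,"tz":4,"roll":0},{"tx":-2,"ty":0,"tz":7,"roll":0},{"tx":-2,"ty":0,"tz":7,"roll":0},{"tx":-2,"ty":0,"tz":7,"roll":0},{"tx":-2,"ty":0,"tz":7,"roll":0}]'
python3 - <<'E'
from h import *
import pickle
s=manip.get_state();f=manip.grab_frame("wrist");pickle.dump((s,f),open("w5.pkl","wb"));print(s["ee_pos"])
b=manip.grab_frame("side");crop(b["frame"],125,245,180,125,4,"pics/d5.png");cv2.imwrite("pics/w5.png",f["frame"])
E
```

```text
time: 7.25
ee_pos: [0.5125, 0.2664, 0.0653]
tool_rot: [-0.528, 0.528, 0.472, -0.469]
ft_force: [-1.5, 1.4, 6.5]
grip_width: 0.214
time: 7.75
ee_pos: [0.5125, 0.2664, 0.0653]
tool_rot: [-0.528, 0.528, 0.472, -0.469]
ft_force: [-1.1, 1.0, 7.2]
grip_width: 0.212
time: 8.25
ee_pos: [0.5113, 0.2646, 0.0631]
tool_rot: [0.528, -0.528, -0.47, 0.47]
ft_force: [-0.5, -0.6, 0.7]
grip_width: 0.995
time: 8.75
ee_pos: [0.5111, 0.2644, 0.1943]
tool_rot: [-0.528, 0.528, 0.47, -0.471]
ft_force: [0.9, 0.2, -0.4]
grip_width: 0.999
time: 9.25
ee_pos: [0.4908, 0.2644, 0.2619]
tool_rot: [0.528, -0.528, -0.469, 0.471]
ft_force: [-0.3, -0.3, -0.5]
grip_width: 0.999
[0.49081427 0.26435766 0.26188422]
```

View pics/d5.png

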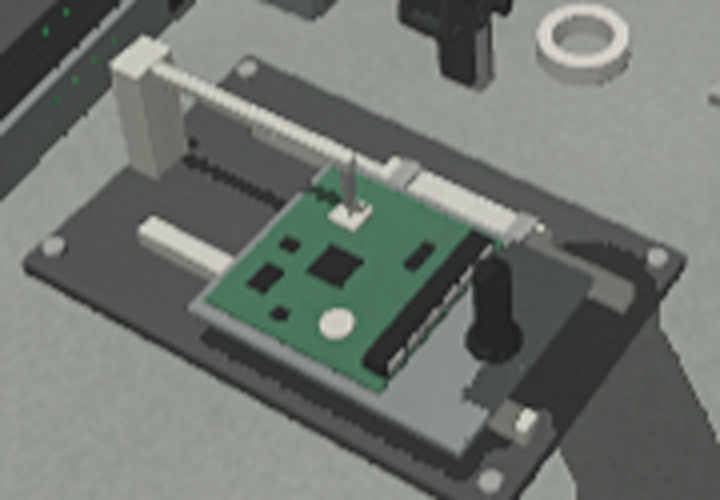

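View pics/w5.png

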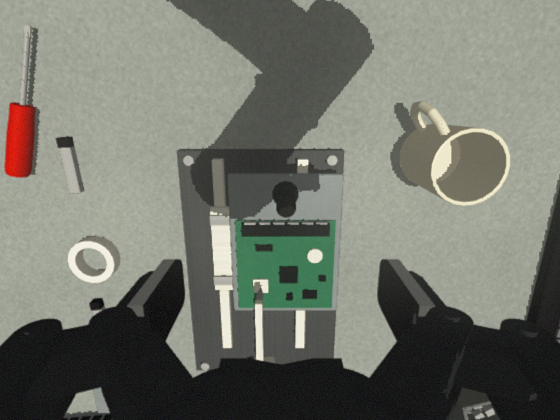

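Run:
```python
from h import *
import pickle
np.set_printoptions(precision=4,suppress=True)
s,f=pickle.load(open("w5.pkl","rb"));T=wristT(s,f)
crop(f["frame"],225,165,120,120,5,"pics/w5c.png")
g=f["frame"]; m=(g.min(2)>180).astype(np.uint8)
n,l,st,ce=cv2.connectedComponentsWithStats(m)
for i in range(1,n):
    if 30<st[i,4]<600 and 220<ce[i,0]<360: print(st[i],ce[i],onz(f,*ce[i],.048,T))
```

```text
[298 160  10   6  53] [302.566  162.2075] [0.4789 0.2884 0.048 ]
[308 250  14  13 153] [314.4771 255.7843] [0.5912 0.2916 0.048 ]
[253 280  15  13 105] [262.5619 284.6286] [0.6222 0.2255 0.048 ]
[215 285  18  63 581] [224.926 313.568] [0.6571 0.1734 0.048 ]
[255 304   8  57 369] [258.458  331.5637] [0.6881 0.2115 0.048 ]
[296 311   9  37 306] [299.6471 328.5588] [0.6896 0.2641 0.048 ]
```

View pics/w5c.png

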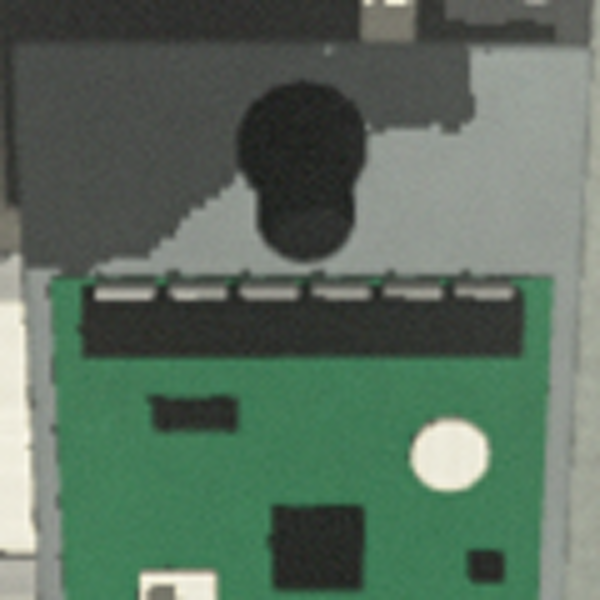

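Run:
```python
from h import *
import pickle
np.set_printoptions(precision=4,suppress=True)
s,f=pickle.load(open("w5.pkl","rb"));T=wristT(s,f)
crop(f["frame"],240,265,45,45,12,"pics/w5d.png")
print((proj(f,[.6229,.2235,.054],T)-[240,265]+.5)*12)
print((proj(f,[.6235,.2224,.048],T)-[240,265]+.5)*12)
```

```text
[254.3051 280.6697]
[248.0003 255.9772]
```

View pics/w5d.png

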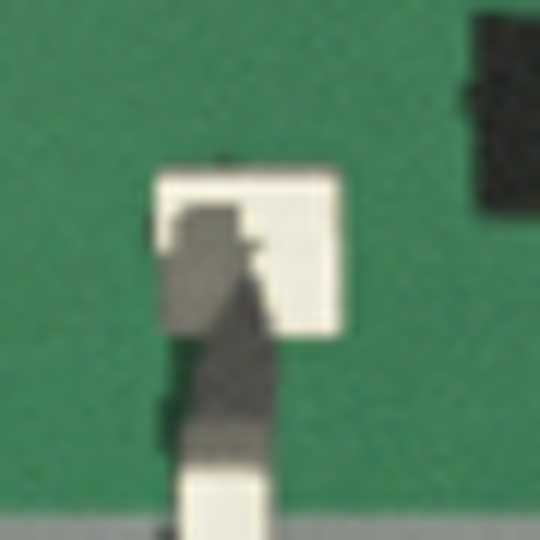

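```bash
python3 -m pendant '[{"tx":1,"ty":-4.6,"tz":0,"roll":0},{"tx":2,"ty":-9.2,"tz":0,"roll":0},{"tx":3,"ty":-13.8,"tz":0,"roll":0},{"tx":4,"ty":-18.4,"tz":0,"roll":1},{"tx":5,"ty":-23,"tz":0,"roll":1.7}]' 0 40
python3 -m pendant '[{"tx":1,"ty":-4.6,"tz":0,"roll":0},{"tx":2,"ty":-9.2,"tz":0,"roll":0},{"tx":3,"ty":-13.8,"tz":0,"roll":0},{"tx":4,"ty":-18.4,"tz":0,"roll":0},{"tx":5,"ty":-23,"tz":0,"roll":0}]'
python3 -m pendant '[{"tx":0.7,"ty":-3.8,"tz":0,"roll":0},{"tx":0.7,"ty":-3.8,"tz":0,"roll":0},{"tx":0.7,"ty":-3.8,"tz":0,"roll":0},{"tx":0.7,"ty":-3.8,"tz":0,"roll":0}]'
python3 - <<'E'
from h import *
import pickle
s=manip.get_state();f=manip.grab_frame("wrist");pickle.dump((s,f),open("w6.pkl","wb"));print(s["ee_pos"],rot(s["tool_rot"])[:,0])
cv2.imwrite("pics/w6.png",f["frame"]);crop(f["frame"],200,150,160,190,3,"pics/w6c.png")
E
```

```text
time: 9.85
ee_pos: [0.5413, 0.0328, 0.2622]
tool_rot: [0.521, -0.521, -0.478, 0.479]
ft_force: [0.7, 0.3, 0.2]
grip_width: 0.994
time: 10.35
ee_pos: [0.5913, -0.1973, 0.2619]
tool_rot: [0.522, -0.52, -0.477, 0.479]
ft_force: [0.9, 0.9, 0.2]
grip_width: 0.999
time: 10.75
ee_pos: [0.5981, -0.2326, 0.2624]
tool_rot: [0.521, -0.52, -0.478, 0.478]
ft_force: [-0.7, 0.2, 0.9]
grip_width: 1.0
[ 0.59814734 -0.23257004  0.26244844] [8.55234972e-02 9.96336117e-01 2.72199710e-04]
```

View pics/w6.png

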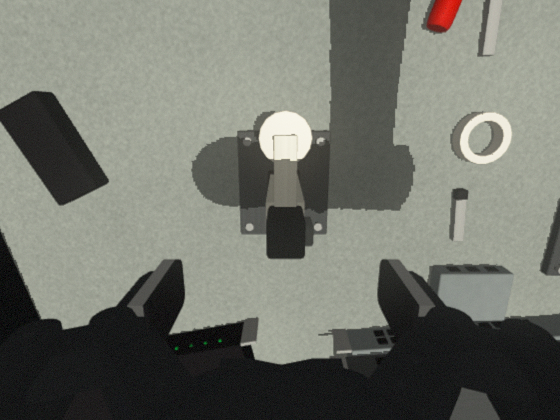

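View pics/w6c.png

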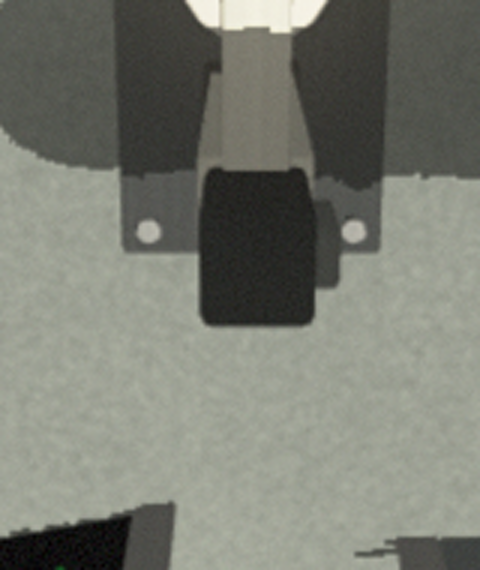

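Run:
```python
from h import *
import pickle
np.set_printoptions(precision=4,suppress=True)
s,f=pickle.load(open("w6.pkl","rb"));T=wristT(s,f)
C=lambda x,y:((x+.5)/3-.5+200,(y+.5)/3-.5+150)
P=[onz(f,*p,.012,T) for p in ((247.5,142),(321,142),C(148,231),C(353,231))]
print(np.array(P),np.mean(P,0))
d=P[2]-P[0]+P[3]-P[1];print("yaw",np.arctan2(d[1],d[0]))
a,b=onz(f,*C(199,322),.189,T),onz(f,*C(315,322),.189,T);print(a,b,np.linalg.norm(a-b))
m=(a+b)/2; y=-.085; print("grip",m-.015*np.array([np.cos(y),np.sin(y),0]))
```

```text
[[ 0.5622 -0.2697  0.012 ]
 [ 0.5696 -0.1833  0.012 ]
 [ 0.6679 -0.2799  0.012 ]
 [ 0.6753 -0.1934  0.012 ]] [ 0.6187 -0.2316  0.012 ]
yaw -0.09555379260057759
[ 0.6286 -0.2465  0.189 ] [ 0.631  -0.2188  0.189 ] 0.027793932799400522
grip [ 0.6148 -0.2313  0.189 ]
```

```bash
python3 -m pendant '[{"tx":1.9,"ty":0,"tz":0,"roll":0},{"tx":1.9,"ty":0,"tz":-3,"roll":0},{"tx":1.9,"ty":0,"tz":-6.5,"roll":0},{"tx":1.9,"ty":0,"tz":-9.5,"roll":0},{"tx":1.9,"ty":0,"tz":-11.2,"roll":0}]'
python3 -m pendant '[{"tx":0,"ty":0,"tz":0,"roll":0},{"tx":0,"ty":0,"tz":0,"roll":0},{"tx":0,"ty":0,"tz":0,"roll":0},{"tx":0,"ty":0,"tz":0,"roll":0},{"tx":0,"ty":0,"tz":0,"roll":0}]' 255 40
python3 -m pendant '[{"tx":0,"ty":0,"tz":0,"roll":0},{"tx":0,"ty":0,"tz":0,"roll":0},{"tx":0,"ty":0,"tz":0,"roll":0},{"tx":0,"ty":0,"tz":0,"roll":0},{"tx":0,"ty":0,"tz":0,"roll":0}]'
python3 - <<'E'
from h import *
b=manip.grab_frame("side");crop(b["frame"],240,120,120,110,6,"pics/d7.png")
E
```

```text
time: 11.3
ee_pos: [0.6161, -0.2312, 0.1486]
tool_rot: [0.522, -0.519, -0.478, 0.479]
ft_force: [-0.5, 0.2, -0.3]
grip_width: 0.996
time: 11.8
ee_pos: [0.619, -0.2311, 0.1542]
tool_rot: [-0.52, 0.522, 0.48, -0.477]
ft_force: [-0.6, 8.2, 5.8]
grip_width: 0.324
time: 12.3
ee_pos: [0.619, -0.2311, 0.1541]
tool_rot: [-0.52, 0.522, 0.48, -0.477]
ft_force: [0.2, 8.4, 5.9]
grip_width: 0.326
```

View pics/d7.png

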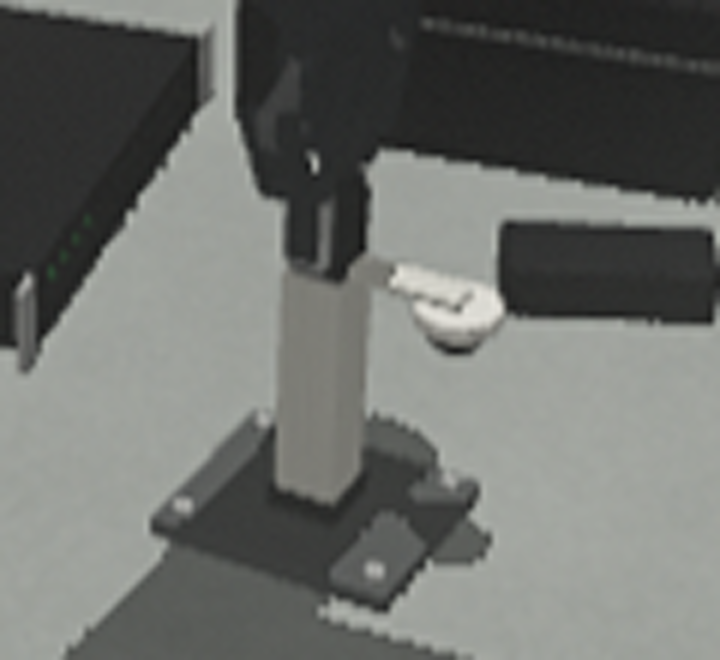

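```bash
python3 -m pendant '[{"tx":0,"ty":0.1,"tz":0.8,"roll":0},{"tx":0,"ty":0.1,"tz":1.8,"roll":0},{"tx":0,"ty":0.1,"tz":2.8,"roll":0},{"tx":0,"ty":0.1,"tz":3.8,"roll":0},{"tx":0,"ty":0.1,"tz":4.4,"roll":0}]'
python3 - <<'E'
from h import *
b=manip.grab_frame("side");crop(b["frame"],240,100,120,110,6,"pics/d8.png")
E
```

```text
time: 12.85
ee_pos: [0.6189, -0.231, 0.1958]
tool_rot: [-0.52, 0.521, 0.48, -0.477]
ft_force: [4.9, 2.5, -5.9]
grip_width: 0.321
```

View pics/d8.png

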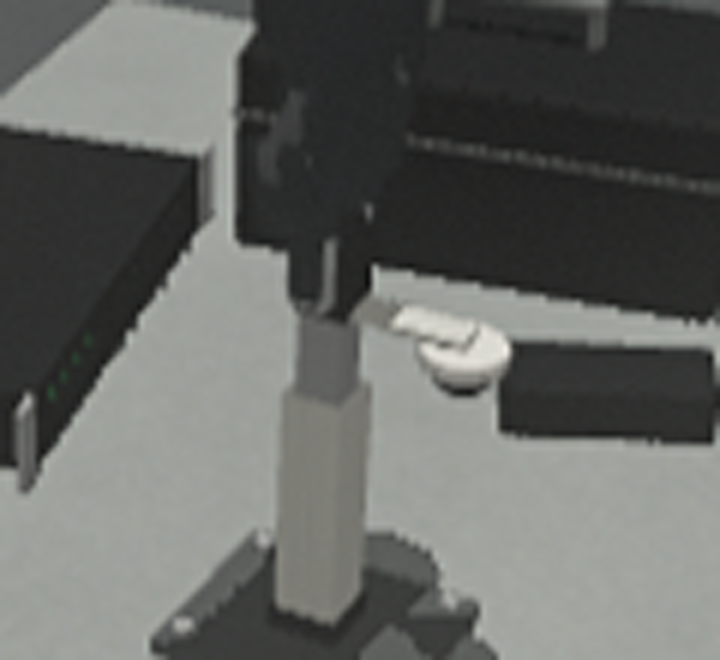

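```bash
python3 -m pendant '[{"tx":0,"ty":0,"tz":1,"roll":0},{"tx":0,"ty":0,"tz":2.2,"roll":0},{"tx":0,"ty":0,"tz":3.4,"roll":0},{"tx":0,"ty":0,"tz":4.6,"roll":0},{"tx":0,"ty":0,"tz":5.6,"roll":0}]'
python3 -m pendant '[{"tx":0,"ty":0,"tz":0.7,"roll":0},{"tx":0,"ty":0,"tz":1.2,"roll":0},{"tx":0,"ty":0,"tz":1.5,"roll":0},{"tx":0,"ty":0,"tz":1.5,"roll":0},{"tx":0,"ty":0,"tz":1.5,"roll":0}]'
```

```text
time: 13.4
ee_pos: [0.6189, -0.231, 0.2512]
tool_rot: [-0.521, 0.521, 0.48, -0.477]
ft_force: [6.3, 2.1, -7.2]
grip_width: 0.325
time: 13.9
ee_pos: [0.6189, -0.231, 0.2657]
tool_rot: [-0.521, 0.521, 0.48, -0.477]
ft_force: [5.2, 2.9, -5.4]
grip_width: 0.323
```

```bash
python3 -m pendant '[{"tx":0,"ty":0,"tz":0.2,"roll":0},{"tx":0,"ty":0,"tz":0.3,"roll":0},{"tx":0,"ty":0,"tz":0.3,"roll":0},{"tx":0,"ty":0,"tz":0.3,"roll":0},{"tx":0,"ty":0,"tz":0.3,"roll":0}]'
python3 - <<'E'
from h import *
a=manip.grab_frame("scene");b=manip.grab_frame("side");crop(b["frame"],240,70,120,140,5,"pics/d9.png");crop(b["frame"],125,245,180,125,4,"pics/dj9.png")
crop(a["frame"],300,195,120,120,5,"pics/sj9.png");cv2.imwrite("pics/s9.png",a["frame"])
E
```

```text
time: 14.4
ee_pos: [0.6188, -0.231, 0.2663]
tool_rot: [0.521, -0.521, -0.479, 0.477]
ft_force: [6.5, 0.8, -11.9]
grip_width: 0.322
```

View pics/d9.png

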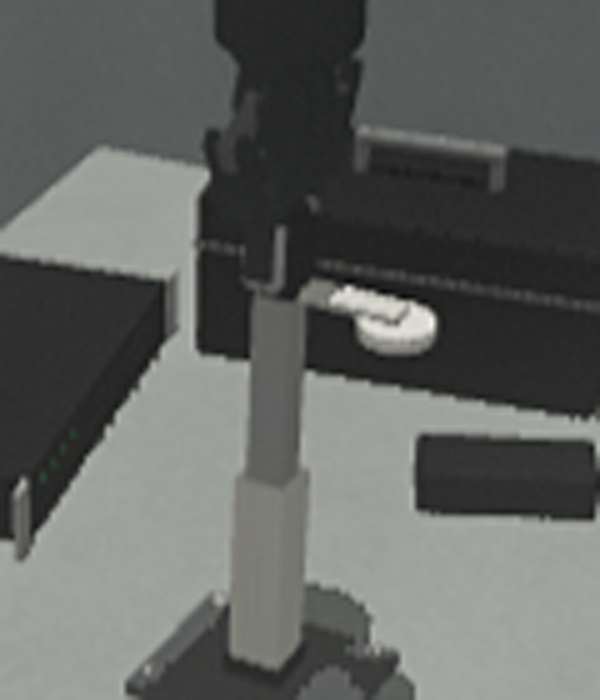

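View pics/dj9.png

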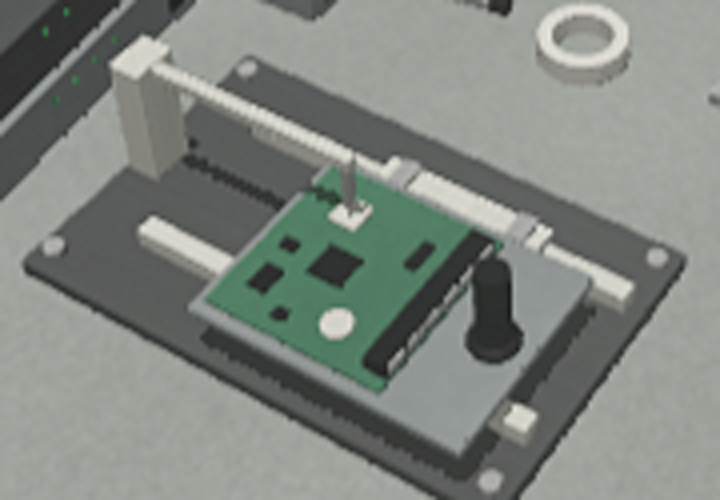

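View pics/s9.png

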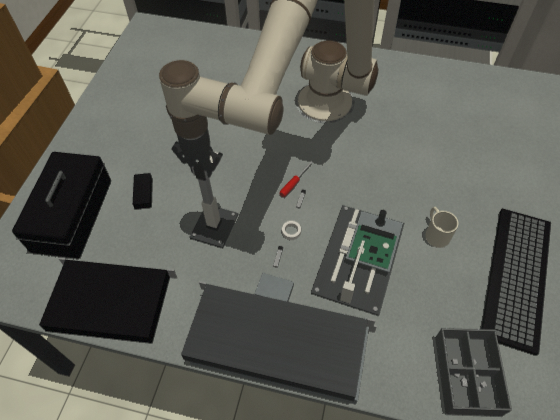

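```bash
python3 -m pendant '[{"tx":0,"ty":0,"tz":0,"roll":0},{"tx":0,"ty":0,"tz":0,"roll":0},{"tx":0,"ty":0,"tz":0,"roll":0},{"tx":0,"ty":0,"tz":0,"roll":0},{"tx":0,"ty":0,"tz":0,"roll":0}]' && python3 -c "
from cell import manip
print(manip.finish_job())"
```

```text
time: 15.0
ee_pos: [0.6188, -0.231, 0.2663]
tool_rot: [0.521, -0.521, -0.479, 0.477]
ft_force: [6.9, 1.3, -11.6]
grip_width: 0.325
the job is handed in; nothing more can be done
None
```

I finished both parts of the task and handed the job in at 15.0 s, with the arm still holding the mast up. No verdict was reported.

- **Marks:** I moved the carrier by its post. The round mark was held under the pointer for more than 1 s and measured about 1–2 mm off. The square mark was then placed and held for more than 1 s. After I let go of the post, the last wrist picture put it about 1.5 mm from the pointer. The side-camera tip reading differed from the wrist one by about 2 mm, so these errors are only good to about 2 mm. The final side picture shows the mark still in place.
- **Mast:** I gripped the block at 40 N. The opening read about 29.6 mm once corrected against the known 20 mm post, so the button was fully in. The measured lift was 112 mm. Against the second stop the downward force rose from 5.4 to 11.9 N, and the pose and grip stayed steady at hand-in.
- **Bystanders:** None of them had visibly moved in the last scene picture; I checked this by eye, not by measurement.

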